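Rack the doming punches in reverse order

TASK

The four doming punches stand in the wooden bench rack in the order they were just used; the next piece needs them the other way round. Move them one by one into the wells of the aluminium rack in reverse order, so that the punch from one end of the wooden row stands at the opposite end of the aluminium row (leftmost becomes rightmost, and so on). Keep them upright, set each one down on the bottom of its well without dropping it, and let go.

Things in the scene. Friction and masses are not known exactly. Their poses are not given: they have to be found in the camera images.
- bench_rack: Fixed dark walnut block 100 x 280 mm, 26 mm high, left or right of the robot. Origin: centre of underside, on the table; z up, y along the row (to the robot's left, within 0.3 rad), x away from the robot. Square wells 44 mm wide, 18 mm deep (floor 8 mm above the table) at x = 12, y = -97.5, -32.5, 32.5, 97.5 mm. Colour tabs on its near strip reach 31 mm above the table.
- aluminium_rack: Fixed bright aluminium block 80 x 280 mm, 26 mm high, empty, on the other side: the rack to fill. Origin: centre of underside, on the table; z up, y along the row (to the robot's left, within 0.3 rad), x away from the robot. Square wells 44 mm wide, 18 mm deep (floor 8 mm above the table) at x = 0, y = -97.5, -32.5, 32.5, 97.5 mm.
- punch_red: Loose doming punch, 92 mm tall, 0.11 to 0.22 kg, upright in the bench rack: flat steel foot 26 mm across, 30 mm high; red grip sleeve 32 mm across from 30 to 66 mm above the underside (grip here); thin neck; steel ball 14 mm across on top. Origin: centre of the foot's underside; z along the punch, up.
- punch_blue: Loose doming punch, 92 mm tall, 0.11 to 0.22 kg, upright in the bench rack: flat steel foot 26 mm across, 30 mm high; blue grip sleeve 32 mm across from 30 to 66 mm above the underside (grip here); thin neck; steel ball 18 mm across on top. Origin: centre of the foot's underside; z along the punch, up.
- punch_yellow: Loose doming punch, 92 mm tall, 0.11 to 0.22 kg, upright in the bench rack: flat steel foot 26 mm across, 30 mm high; yellow grip sleeve 32 mm across from 30 to 66 mm above the underside (grip here); thin neck; steel ball 22 mm across on top. Origin: centre of the foot's underside; z along the punch, up.
- punch_green: Loose doming punch, 92 mm tall, 0.11 to 0.22 kg, upright in the bench rack: flat steel foot 26 mm across, 30 mm high; green grip sleeve 32 mm across from 30 to 66 mm above the underside (grip here); thin neck; steel ball 26 mm across on top. Origin: centre of the foot's underside; z along the punch, up.
- tab_red: Small fixed red tab, 16 x 26 mm, 5 mm thick, on the bench rack's top, 42 mm in front (towards the robot, along the rack's -x) of the well in which the red punch stands at the start; it stays there and so marks that place. Origin: centre of its underside.
- tab_blue: Small fixed blue tab, 16 x 26 mm, 5 mm thick, on the bench rack's top, 42 mm in front (towards the robot, along the rack's -x) of the well in which the blue punch stands at the start; it stays there and so marks that place. Origin: centre of its underside.
- tab_yellow: Small fixed yellow tab, 16 x 26 mm, 5 mm thick, on the bench rack's top, 42 mm in front (towards the robot, along the rack's -x) of the well in which the yellow punch stands at the start; it stays there and so marks that place. Origin: centre of its underside.
- tab_green: Small fixed green tab, 16 x 26 mm, 5 mm thick, on the bench rack's top, 42 mm in front (towards the robot, along the rack's -x) of the well in which the green punch stands at the start; it stays there and so marks that place. Origin: centre of its underside.
Mind the look-alikes: they are no part of the job. What is shaped like the punch_blue but orange is not meant.

How it is judged (in metres and radians):
At the end, for the whole second after the job is handed in: Each punch stands released, at rest and upright (0.1 rad) on the floor (4 mm) of an aluminium-rack well, within 14 mm of its centre along and across the row, in the mirrored place of its start (its tab's place in the bench rack): first to last, second to third, and so on (((y of tab_red in the frame of bench_rack between -0.1175 and -0.0775 m and y of punch_red in the frame of aluminium_rack between 0.0835 and 0.1115 m) or (y of tab_red in the frame of bench_rack between -0.0525 and -0.0125 m and y of punch_red in the frame of aluminium_rack between 0.0185 and 0.0465 m) or (y of tab_red in the frame of bench_rack between 0.0125 and 0.0525 m and y of punch_red in the frame of aluminium_rack between -0.0465 and -0.0185 m) or (y of tab_red in the frame of bench_rack between 0.0775 and 0.1175 m and y of punch_red in the frame of aluminium_rack between -0.1115 and -0.0835 m)) and x of punch_red in the frame of aluminium_rack between -0.014 and 0.014 m and z of punch_red in the frame of aluminium_rack between 0.004 and 0.012 m and angle between each of punch_red, punch_blue, punch_yellow, punch_green's own z axis and vertical below 0.1 rad and linear speed of each of punch_red, punch_blue, punch_yellow, punch_green below 0.02 m/s and angular speed of each of punch_red, punch_blue, punch_yellow, punch_green below 0.2 rad/s and contact force between the fingers and punch_red below 0.1 N and ((y of tab_blue in the frame of bench_rack between -0.1175 and -0.0775 m and y of punch_blue in the frame of aluminium_rack between 0.0835 and 0.1115 m) or (y of tab_blue in the frame of bench_rack between -0.0525 and -0.0125 m and y of punch_blue in the frame of aluminium_rack between 0.0185 and 0.0465 m) or (y of tab_blue in the frame of bench_rack between 0.0125 and 0.0525 m and y of punch_blue in the frame of aluminium_rack between -0.0465 and -0.0185 m) or (y of tab_blue in the frame of bench_rack between 0.0775 and 0.1175 m and y of punch_blue in the frame of aluminium_rack between -0.1115 and -0.0835 m)) and x of punch_blue in the frame of aluminium_rack between -0.014 and 0.014 m and z of punch_blue in the frame of aluminium_rack between 0.004 and 0.012 m and contact force between the fingers and punch_blue below 0.1 N and ((y of tab_yellow in the frame of bench_rack between -0.1175 and -0.0775 m and y of punch_yellow in the frame of aluminium_rack between 0.0835 and 0.1115 m) or (y of tab_yellow in the frame of bench_rack between -0.0525 and -0.0125 m and y of punch_yellow in the frame of aluminium_rack between 0.0185 and 0.0465 m) or (y of tab_yellow in the frame of bench_rack between 0.0125 and 0.0525 m and y of punch_yellow in the frame of aluminium_rack between -0.0465 and -0.0185 m) or (y of tab_yellow in the frame of bench_rack between 0.0775 and 0.1175 m and y of punch_yellow in the frame of aluminium_rack between -0.1115 and -0.0835 m)) and x of punch_yellow in the frame of aluminium_rack between -0.014 and 0.014 m and z of punch_yellow in the frame of aluminium_rack between 0.004 and 0.012 m and contact force between the fingers and punch_yellow below 0.1 N and ((y of tab_green in the frame of bench_rack between -0.1175 and -0.0775 m and y of punch_green in the frame of aluminium_rack between 0.0835 and 0.1115 m) or (y of tab_green in the frame of bench_rack between -0.0525 and -0.0125 m and y of punch_green in the frame of aluminium_rack between 0.0185 and 0.0465 m) or (y of tab_green in the frame of bench_rack between 0.0125 and 0.0525 m and y of punch_green in the frame of aluminium_rack between -0.0465 and -0.0185 m) or (y of tab_green in the frame of bench_rack between 0.0775 and 0.1175 m and y of punch_green in the frame of aluminium_rack between -0.1115 and -0.0835 m)) and x of punch_green in the frame of aluminium_rack between -0.014 and 0.014 m and z of punch_green in the frame of aluminium_rack between 0.004 and 0.012 m and contact force between the fingers and punch_green below 0.1 N); the robot touches nothing.
It fails at once if a punch tips over (angle between any of punch_red, punch_blue, punch_yellow, punch_green's own z axis and vertical above 0.6 rad).
It fails at once if a punch is dropped (falls free by more than about 25 mm) ((linear speed of punch_red above 0.7 m/s and contact force between the fingers and punch_red below 0.05 N) or (linear speed of punch_blue above 0.7 m/s and contact force between the fingers and punch_blue below 0.05 N) or (linear speed of punch_yellow above 0.7 m/s and contact force between the fingers and punch_yellow below 0.05 N) or (linear speed of punch_green above 0.7 m/s and contact force between the fingers and punch_green below 0.05 N)).
It also fails if it takes over 120 s, if anything falls off the work surface, if the arm or the gripper's body presses on something with over 40 N, if the wrist force passes 120 N, or if a joint passes its speed limit or range.

ROBOT

A 7-joint arm with a two-finger parallel gripper is mounted at the origin on the work surface. World frame = base frame: x ahead of the robot, y to its left, z up, the work surface at z = 0. Lengths are in mm, angles in degrees, forces in N, time in s.
With the tool pointing down it reaches from about 350 to 900 mm from the base axis. Payload 7.2 kg.
Tool frame: the origin (TCP) lies between the finger pads; the fingertips stand ahead of it and the grasp point (between the pads) is the TCP (bot.nose_length is the x of the fingertips in the tool frame, in mm); x points along the fingers, y is the direction in which the jaws open and shut, and the axes are right-handed (so a half turn about x gives the same grasp; the last joint's range is limited). The gripper opens to 85 mm and grips with 20 to 120 N. Pads are 22 mm wide; open, the fingers measure 114 mm over their backs; the gripper's body (76 mm by 85 mm) begins 54 mm behind the grasp point. The pads swing forward as they close: fully open they stand 13 mm farther back than shut.
Start: joints at [61.925, 23.554, -0.728, 91.456, 0.321, 64.991, -4.71], TCP at [255.866, -570.229, 250.297] pointing down, gripper open.
Joint ranges: [-169.25, 169.25], [-16.82, 113.86], [-84.01, 82.57], [7.8, 145.47], [-59.2, 239.2], [7.22, 106.19], [-163.78, 163.78]. Speed limits (degrees/s): [136.94, 136.94, 172.46, 172.46, 180, 180, 180].

INTERFACE

Orientations are given as a 3x3 rotation matrix whose columns are the frame's x, y, z axes.
In Python, from bench import state, viewer, bot gives the robot as it stands.
- The arm moves only by the tool servo_tool, never from a script. Its argument "series" is a list of rows, each a list of 7 numbers: the closure, from -1 (fully open) to 1 (shut), so that 0 is half open, then the shift along the tool's x, y, z in mm, then the turn, a rotation vector about the tool's x, y, z in rad. In form: [[gripper, x, y, z, rx, ry, rz], ...]. A call has exactly 10 rows; each row shifts and turns the commanded pose from where the row before left it, along the tool's axes as they then stand; what a row does not reach is not made up. A row lasts 1/12 s, in which the tool goes at most 41.7 mm and 7.16 degrees, less where a joint would pass 70% of its speed; a pose out of reach is approached as far as the arm can. A call is refused whole if a number of a shift passes 41.7 or a number of a turn 0.125, either way. A call with a gripper value outside its range is refused whole. The fingers move at their own pace and stop on an object; the grip force is fixed at half the most. Time passes only in rows, so rows that do not move let the fingers close, or fill a call up. It gives the time, the measured TCP pose, the force and the opening at its end, in the units of the state.
- state(): the state, without advancing time (a new reading comes with each control period).
- viewer.camera(name): name is "side" or "top" or "wrist"; returns a dict with "color" (420x560x3 uint8, red, green, blue), "camera_matrix" (3x3 intrinsics, pixels), "R" (3x3) and "t" (3): a world point X has camera coordinates R X + t. Camera axes: x right, y down, z forward; pixel columns grow to the right and rows downward; lengths in mm; the calibration is good to about 2 mm. A picture is of the moment at which its call begins. There is no depth.
- bot.hand_in(): hands the job in, once; it reports no verdict.
The state is a dict: "time_s": time; "joint_positions": joint angles; "joint_velocities": joint speeds; "effort": joint torques, N m; "eef_pos": TCP position; "tcp_rot": TCP orientation; "ft_force": force on the tool from outside, world axes, zero at the start; "ft_torque": the same for the moment, N m; "finger_gap": finger opening in mm.
Only numpy, scipy, OpenCV 4.12 (cv2) and the standard library are available. Lean on these libraries where they do the work, as an engineer would, in place of code of your own. Each camera call takes 0.05 s, during which the arm holds its last target. There are 200 camera calls.

## Working session

There is one attempt and no reset: what is moved stays moved. The work goes in short steps, Python scripts to look and compute and a tool call to move; the robot and the scene stay as the last step left them, time stands still between calls to the robot, and variables do not carry over. Pictures are saved under pics/ and viewed, about 12 in all and at most 16, crops included, and the job is handed in when it is done.

Besides the shell and the picture viewer there is one more tool, called after "Emit:" in YAML: its name, and indented under it one key for each argument. servo_tool: Moves the arm, as the interface text tells. Its arguments: {"type":"object","properties":{"series":{"type":"array","items":{"type":"array","items":{"type":"number"}}}},"required":["series"]}

```bash
mkdir -p pics; ls; python3 - <<'E'
from bench import state, viewer, bot
import cv2,numpy as np
s=state(); print(s['time_s'],s['eef_pos'],np.round(s['tcp_rot'],3),s['finger_gap'],bot.nose_length)
for n in('top','side'):
    c=viewer.camera(n); cv2.imwrite(f'pics/{n}0.png',c['color'][:,:,::-1]); np.savez(f'{n}0.npz',**c)
    print(n,np.round(c['camera_matrix'],1).tolist(),np.round(c['R'],3).tolist(),np.round(c['t'],1))
E
```

```text
pics
0.0 [ 255.64407493 -569.80507887  249.44766334] [[-0.001  0.409 -0.912]
 [ 0.001 -0.912 -0.409]
 [-1.    -0.002  0.   ]] 85.26981190162937 19.0
top [[404.4, 0.0, 278.9], [0.0, 404.4, 209.4], [0.0, 0.0, 1.0]] [[-0.026, -1.0, -0.006], [-0.976, 0.026, -0.217], [0.217, 0.0, -0.976]] [ 58.6 525.1 994.5]
side [[454.5, 0.0, 284.2], [0.0, 454.5, 205.3], [0.0, 0.0, 1.0]] [[-0.76, -0.65, 0.002], [-0.475, 0.554, -0.684], [0.443, -0.52, -0.73]] [424.  260.6 958.6]
```

View pics/top0.png

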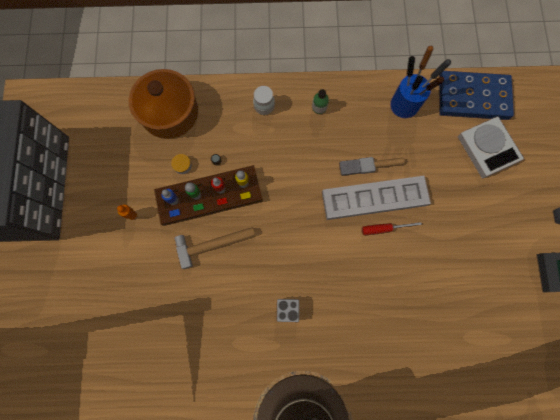

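View pics/side0.png

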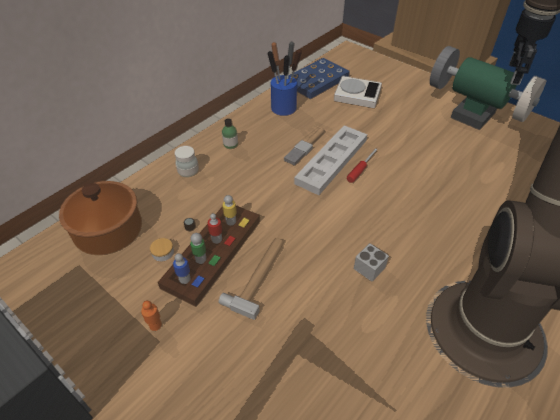

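Top view: the bench rack is at about (208,195), with the punches left to right blue (168,196), green (193,190), red (217,184) and yellow (242,178). The empty aluminium rack is at about (376,198).

Look-alikes in the top view:
- Orange punch shape at (125,212), which is the decoy.
- Green bottle at (321,100).
- White jar at (263,100).
- Red screwdriver at (377,229).
- Blue cup at (410,95).

I'm choosing only the four punches standing in the walnut rack behind their tabs.

```bash
cat > m.py <<'E'
import cv2,numpy as np
def ray(c,p):
    K,R,t=c['camera_matrix'],c['R'],c['t']
    d=R.T@np.linalg.solve(K,[p[0],p[1],1.]); return -R.T@t,d
def plane(c,p,z):
    o,d=ray(c,p); return (o+d*(z-o[2])/d[2])[:2]
def proj(c,X):
    q=c['camera_matrix']@(c['R']@np.asarray(X,float)+c['t']); return q[:2]/q[2]
HUE={'red':[(0,6),(172,180)],'blue':[(108,125)],'yellow':[(22,33)],'green':[(50,80)]}
def blobs(c,col,box,amin=12):
    h=cv2.cvtColor(c['color'],cv2.COLOR_RGB2HSV); m=np.zeros(h.shape[:2],np.uint8)
    for a,b in HUE[col]: m|=cv2.inRange(h,(a,110,50),(b,255,255))
    x0,y0,x1,y1=box; k=np.zeros_like(m); k[y0:y1,x0:x1]=1; m*=k
    n,_,st,ce=cv2.connectedComponentsWithStats(m)
    return sorted([(int(st[i,4]),ce[i].round(1).tolist()) for i in range(1,n) if st[i,4]>=amin],reverse=True)
E
python3 - <<'E'
from m import *
T,S=dict(np.load('top0.npz')),dict(np.load('side0.npz'))
for col in HUE:
    print(col,'T',blobs(T,col,(153,165,265,225)),'S',blobs(S,col,(160,190,262,300)))
h=cv2.cvtColor(T['color'],cv2.COLOR_RGB2HSV)
m=cv2.inRange(h,(0,0,120),(180,50,255)); m[:170]=0;m[222:]=0;m[:,:318]=0;m[:,436:]=0
n,l,st,ce=cv2.connectedComponentsWithStats(m); i=1+st[1:,4].argmax()
cs,hi=cv2.findContours((l==i).astype(np.uint8),cv2.RETR_CCOMP,cv2.CHAIN_APPROX_NONE)
for c,hh in zip(cs,hi[0]):
    if cv2.contourArea(c)>40:
        r=cv2.minAreaRect(c); print(hh[3],cv2.contourArea(c),np.round(r[0],1),np.round(r[1],1),round(r[2],1),'world',plane(T,r[0],26).round(1),[plane(T,p,26).round(0).tolist() for p in cv2.boxPoints(r)] if hh[3]<0 else '')
a=cv2.resize(T['color'][160:230,150:270],None,fx=6,fy=6,interpolation=2);b=cv2.resize(T['color'][170:225,318:438],None,fx=6,fy=6,interpolation=2)
o=np.vstack([a,b]); o=cv2.resize(o,None,fx=.79,fy=.79); cv2.imwrite('pics/crop1.png',o[:,:,::-1])
E
```

```text
red T [(102, [217.7, 184.5]), (58, [221.7, 200.8])] S [(172, [214.6, 227.8]), (70, [229.2, 240.3])]
blue T [(84, [169.5, 197.0]), (62, [174.0, 212.5])] S [(128, [180.2, 268.6]), (72, [197.6, 281.0])]
yellow T [(88, [241.7, 179.8]), (69, [245.2, 195.2])] S [(118, [228.6, 210.0]), (54, [243.4, 221.9])]
green T [(55, [197.9, 206.8]), (40, [192.6, 191.6])] S []
-1 2803.5 [376.  196.3] [ 28.6 104. ] 82.0 world [ 562.9 -218. ] [[586.0, -75.0], [619.0, -358.0], [540.0, -360.0], [508.0, -82.0]]
0 162.0 [340.2 201.2] [18.2 18.7] 81.9 world [ 551.8 -120.7] 
0 160.5 [364.2 198. ] [18.7 18.6] 80.5 world [ 559.1 -186.1] 
0 164.0 [387.5 194.3] [18.4 18.9] 80.5 world [ 567.7 -249.4] 
0 171.5 [411.2 191.2] [18.2 19.4] 81.9 world [ 574.5 -314.3]
```

View pics/crop1.png

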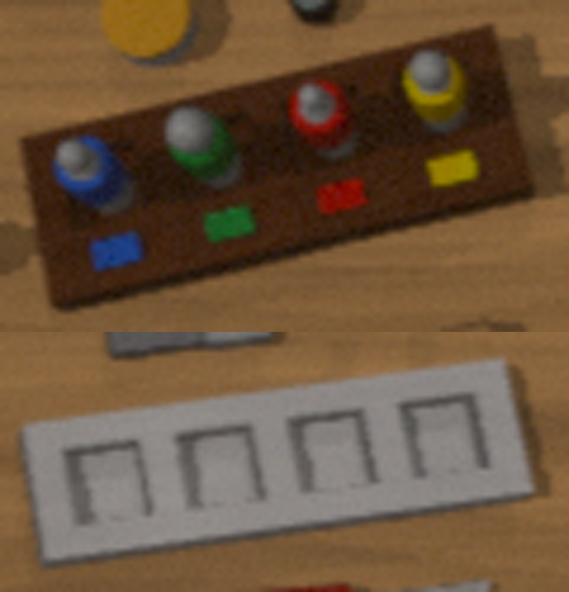

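The crop confirms the row order from +y to -y: blue, green, red, yellow, each behind its own tab. The four aluminium wells are empty, and their holes and outline agree on a centre of about (563,-218).

```bash
sed -i "s/(50,80)/(45,85)/; s/(a,110,50)/(a,110,30)/" m.py; cat > loc.py <<'E'
from m import *
def punch(T,S,pt,ps):
    # vertical axis: intersect the two vertical bearing planes
    (o,d),(q,e)=ray(T,pt),ray(S,ps)
    k=np.linalg.solve(np.c_[d[:2],-e[:2]],(q-o)[:2]); return o[:2]+k[0]*d[:2], (o[2]+k[0]*d[2], q[2]+k[1]*e[2])
E
python3 - <<'E'
from loc import *
T,S=dict(np.load('top0.npz')),dict(np.load('side0.npz'))
tabT={};pT={};pS={};tabS={}
for col in HUE:
    a=sorted(blobs(T,col,(153,165,265,225)),key=lambda b:b[1][1])
    b=sorted([x for x in blobs(S,col,(160,190,262,300),30)],key=lambda b:b[1][1])
    print(col,a,b)
    pT[col],tabT[col],=a[0][1],a[-1][1]
    if len(b)>1:
        pS[col],tabS[col]=b[0][1],b[-1][1]
W={c:plane(T,tabT[c],31) for c in HUE}
for c in tabS: print('tab',c,W[c].round(1),plane(S,tabS[c],31).round(1))
o=[W[c] for c in('yellow','red','green','blue')]
ys=np.array([-97.5,-32.5,32.5,97.5]); v=sum(y*p for y,p in zip(ys,o)); yaw=np.arctan2(-v[0],v[1]); ex=np.array([np.cos(yaw),np.sin(yaw)]);ey=np.array([-ex[1],ex[0]])
cen=np.mean(o,0)+30*ex; print('bench',cen.round(1),np.degrees(yaw).round(2),(np.hypot(*v)/sum(ys**2)).round(3))
for c,y in zip(('yellow','red','green','blue'),ys):
    print(c,'well',(cen+12*ex+y*ey).round(1),[ (a.round(1),np.round(b,1)) for a,b in [punch(T,S,pT[c],pS[c])]] if c in pS else '')
E
```

```text
red [(103, [217.7, 184.5]), (58, [221.7, 200.8])] [(172, [214.6, 227.8]), (70, [229.2, 240.3])]
blue [(84, [169.5, 197.0]), (62, [174.0, 212.5])] [(128, [180.2, 268.6]), (72, [197.6, 281.0])]
yellow [(88, [241.7, 179.8]), (69, [245.2, 195.2])] [(118, [228.6, 210.0]), (54, [243.4, 221.9])]
green [(69, [193.5, 192.7]), (58, [197.8, 206.8])] []
tab red [560.3 197.7] [560.4 198.4]
tab blue [531.5 324.9] [531.6 324.8]
tab yellow [574.1 134.4] [575.1 134.7]
bench [582.1 236.2] 12.64 1.002
yellow well [615.2 143.7] [(array([615.7, 143. ]), array([37.2, 52.6]))]
red well [600.9 207.1] [(array([599.7, 205.4]), array([52.6, 53. ]))]
green well [586.7 270.5] 
blue well [572.5 334. ] [(array([572. , 335.5]), array([41. , 52.3]))]
```

```bash
cat > plan.py <<'E'
import sys,numpy as np
from bench import state
# plan.py x y z jaw_deg nrows -> per-row tool shift/turn from the present pose (turn about tool x done at constant rate)
x,y,z,a,n=map(float,sys.argv[1:]); n=int(n)
s=state(); R=np.array(s['tcp_rot']); p=np.array(s['eef_pos'])
c,q=np.cos(np.radians(a)),np.sin(np.radians(a)); G=np.array([[0,c,q],[0,q,-c],[-1,0,0]])
from scipy.spatial.transform import Rotation as Ro
rv=Ro.from_matrix(R.T@G).as_rotvec(); d=np.array([x,y,z])-p
print('t',round(s['time_s'],2),'pos',p.round(1),'gap',round(s['finger_gap'],1),'F',np.round(s['ft_force'],1),'turn/row',(rv/n).round(4),'shift/row(fixed axes)',(R.T@d/n).round(2),'in goal axes',(G.T@d/n).round(2))
E
```

Emit:
servo_tool:
  series:
    - [-1, 0, 0, 0, -0.12, 0, 0]
    - [-1, 0, 0, 0, -0.12, 0, 0]
    - [-1, 0, 0, 0, -0.12, 0, 0]
    - [-1, 0, 0, 0, -0.12, 0, 0]
    - [-1, 0, 0, 0, -0.12, 0, 0]
    - [-1, 0, 0, 0, -0.12, 0, 0]
    - [-1, 0, 0, 0, -0.12, 0, 0]
    - [-1, 0, 0, 0, -0.12, 0, 0]
    - [-1, 0, 0, 0, -0.12, 0, 0]
    - [-1, 0, 0, 0, -0.12, 0, 0]

```text
time_s: 0.93
eef_pos: [255.7, -570.0, 249.8]
tcp_rot: [[-0.0, 0.998, 0.057], [0.001, 0.057, -0.998], [-1.0, -0.0, -0.001]]
ft_force: [0.5, 0.2, -0.2]
finger_gap: 85.6
```

```bash
python3 plan.py 615.5 143.2 180 12.6 30;python3 plan.py 615.5 143.2 180 12.6 1
```

```text
t 0.93 pos [ 255.7 -570.   249.8] gap 85.6 F [ 0.5  0.2 -0.2] turn/row [-0.0054 -0.      0.    ] shift/row(fixed axes) [  2.34  13.33 -23.05] in goal axes [  2.33  16.89 -20.58]
t 0.93 pos [ 255.7 -570.   249.8] gap 85.6 F [ 0.5  0.2 -0.2] turn/row [-0.1631 -0.0009  0.0003] shift/row(fixed axes) [  70.25  399.77 -691.53] in goal axes [  69.76  506.73 -617.52]
```

Emit:
servo_tool:
  series:
    - [-1, 0, 0, 0, -0.08, 0, 0]
    - [-1, 0, 0, 0, -0.083, 0, 0]
    - [-1, 2, 18, -22, 0, 0, 0]
    - [-1, 2, 18, -22, 0, 0, 0]
    - [-1, 2, 18, -22, 0, 0, 0]
    - [-1, 2, 18, -22, 0, 0, 0]
    - [-1, 2, 18, -22, 0, 0, 0]
    - [-1, 2, 18, -22, 0, 0, 0]
    - [-1, 2, 18, -22, 0, 0, 0]
    - [-1, 2, 18, -22, 0, 0, 0]

```text
time_s: 1.77
eef_pos: [359.4, -366.3, 234.0]
tcp_rot: [[-0.0, 0.977, 0.212], [0.0, 0.212, -0.977], [-1.0, -0.0, -0.0]]
ft_force: [0.1, -0.2, 1.2]
finger_gap: 85.5
```

Emit:
servo_tool:
  series:
    - [-1, 2, 18, -22, 0, 0, 0]
    - [-1, 2, 18, -22, 0, 0, 0]
    - [-1, 2, 18, -22, 0, 0, 0]
    - [-1, 2, 18, -22, 0, 0, 0]
    - [-1, 2, 18, -22, 0, 0, 0]
    - [-1, 2, 18, -22, 0, 0, 0]
    - [-1, 2, 18, -22, 0, 0, 0]
    - [-1, 2, 18, -22, 0, 0, 0]
    - [-1, 2, 18, -22, 0, 0, 0]
    - [-1, 2, 18, -22, 0, 0, 0]

```text
time_s: 2.6
eef_pos: [488.5, -113.2, 214.0]
tcp_rot: [[-0.0, 0.977, 0.212], [-0.0, 0.212, -0.977], [-1.0, -0.0, -0.0]]
ft_force: [0.6, 0.5, 0.2]
finger_gap: 85.2
```

```bash
python3 plan.py 615.5 143.2 180 12.6 10
```

```text
t 2.6 pos [ 488.5 -113.2  214. ] gap 85.2 F [0.6 0.5 0.2] turn/row [-0.0006 -0.      0.    ] shift/row(fixed axes) [  3.39  17.85 -22.36] in goal axes [  3.4   17.98 -22.25]
```

Tracking is accurate. I'll finish the approach and look with the wrist camera.

Emit:
servo_tool:
  series:
    - [-1, 3, 18, -22, 0, 0, 0]
    - [-1, 3, 18, -22, 0, 0, 0]
    - [-1, 3, 18, -22, 0, 0, 0]
    - [-1, 3, 18, -22, 0, 0, 0]
    - [-1, 3, 18, -22, 0, 0, 0]
    - [-1, 3, 18, -22, 0, 0, 0]
    - [-1, 3, 18, -22, 0, 0, 0]
    - [-1, 3, 18, -22, 0, 0, 0]
    - [-1, 3, 18, -22, 0, 0, 0]
    - [-1, 3, 18, -22, 0, 0, 0]

```text
time_s: 3.43
eef_pos: [617.8, 139.8, 183.6]
tcp_rot: [[-0.001, 0.977, 0.212], [-0.0, 0.212, -0.977], [-1.0, -0.001, 0.0]]
ft_force: [-0.3, 0.1, 0.9]
finger_gap: 85.3
```

```bash
python3 plan.py 615.5 143.2 58 12.6 10; python3 - <<'E'
from m import *
from bench import viewer,state
c=viewer.camera('wrist'); im=c['color'][:,:,::-1].copy()
for y,n in ((143.2,'y'),): 
    for z in (40,74,100):
        p=proj(c,(615.5,143.2,z)); print(z,p.round(1)); cv2.circle(im,tuple(int(v) for v in p),4,(255,0,255),1)
cv2.imwrite('pics/w1.png',im)
E
```

```text
t 3.43 pos [617.8 139.8 183.6] gap 85.3 F [-0.3  0.1  0.9] turn/row [-0.0006  0.      0.0001] shift/row(fixed axes) [12.56 -0.14 -0.38] in goal axes [12.56 -0.15 -0.38]
40 [276.  191.8]
74 [275.7 205.7]
100 [275.4 219.2]
```

View pics/w1.png

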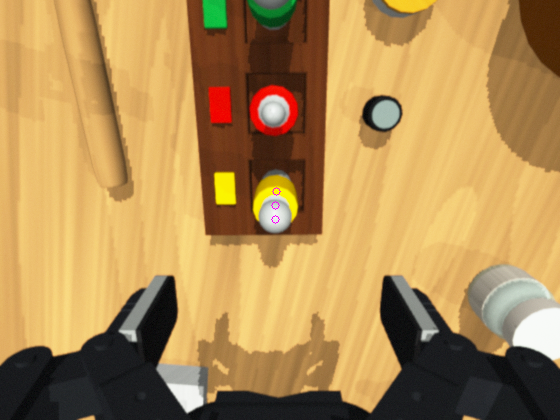

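The wrist view shows the yellow punch (ball at 275,213, sleeve at 276,197) exactly under the projected marks, between the open jaws. Nothing is in the fingers' way.

Emit:
servo_tool:
  series:
    - [-1, 12.5, 0, -0.4, 0, 0, 0]
    - [-1, 12.5, 0, -0.4, 0, 0, 0]
    - [-1, 12.5, 0, -0.4, 0, 0, 0]
    - [-1, 12.5, 0, -0.4, 0, 0, 0]
    - [-1, 12.5, 0, -0.4, 0, 0, 0]
    - [-1, 12.5, 0, -0.4, 0, 0, 0]
    - [-1, 12.5, 0, -0.4, 0, 0, 0]
    - [-1, 12.5, 0, -0.4, 0, 0, 0]
    - [-1, 12.5, 0, -0.4, 0, 0, 0]
    - [-1, 12.5, 0, -0.4, 0, 0, 0]

```text
time_s: 4.32
eef_pos: [616.7, 142.7, 58.0]
tcp_rot: [[0.0, 0.977, 0.212], [0.0, 0.212, -0.977], [-1.0, 0.0, -0.0]]
ft_force: [-1.1, -0.4, 0.7]
finger_gap: 85.5
```

Emit:
servo_tool:
  series:
    - [1, 0, 0, 0, 0, 0, 0]
    - [1, 0, 0, 0, 0, 0, 0]
    - [1, 0, 0, 0, 0, 0, 0]
    - [1, 0, 0, 0, 0, 0, 0]
    - [1, 0, 0, 0, 0, 0, 0]
    - [1, 0, 0, 0, 0, 0, 0]
    - [1, 0, 0, 0, 0, 0, 0]
    - [1, 0, 0, 0, 0, 0, 0]
    - [1, 0, 0, 0, 0, 0, 0]
    - [1, 0, 0, 0, 0, 0, 0]

```text
time_s: 5.15
eef_pos: [617.1, 142.9, 60.2]
tcp_rot: [[0.001, 0.977, 0.212], [0.0, 0.212, -0.977], [-1.0, 0.001, 0.0]]
ft_force: [-2.7, -0.9, 5.8]
finger_gap: 30.4
```

Emit:
servo_tool:
  series:
    - [1, -5, 0, 0, 0, 0, 0]
    - [1, -10, 0, 0, 0, 0, 0]
    - [1, -13, 0, 0, 0, 0, 0]
    - [1, -16, 0, 0, 0, 0, 0]
    - [1, -16, 0, 0, 0, 0, 0]
    - [1, -16, 0, 0, 0, 0, 0]
    - [1, -16, 0, 0, 0, 0, 0]
    - [1, -16, 0, 0, 0, 0, 0]
    - [1, -16, 0, 0, 0, 0, 0]
    - [1, -8, 0, 0, 0, 0, 0]

```text
time_s: 5.98
eef_pos: [617.5, 143.1, 194.6]
tcp_rot: [[0.003, 0.977, 0.212], [0.001, 0.212, -0.977], [-1.0, 0.003, -0.0]]
ft_force: [0.3, 0.6, -1.9]
finger_gap: 30.7
```

```bash
python3 plan.py 551.9 -120.8 190 6.7 10
```

```text
t 5.98 pos [617.5 143.1 194.6] gap 30.7 F [ 0.3  0.6 -1.9] turn/row [ 0.0097 -0.     -0.0003] shift/row(fixed axes) [  0.41 -12.01  24.39] in goal axes [ 0.46 -9.59 25.44]
```

Emit:
servo_tool:
  series:
    - [1, 0.4, -10.8, 24.9, 0.01, 0, 0]
    - [1, 0.4, -10.8, 24.9, 0.01, 0, 0]
    - [1, 0.4, -10.8, 24.9, 0.01, 0, 0]
    - [1, 0.4, -10.8, 24.9, 0.01, 0, 0]
    - [1, 0.4, -10.8, 24.9, 0.01, 0, 0]
    - [1, 0.4, -10.8, 24.9, 0.01, 0, 0]
    - [1, 0.4, -10.8, 24.9, 0.01, 0, 0]
    - [1, 0.4, -10.8, 24.9, 0.01, 0, 0]
    - [1, 0.4, -10.8, 24.9, 0.01, 0, 0]
    - [1, 0.4, -10.8, 24.9, 0.01, 0, 0]

```text
time_s: 6.82
eef_pos: [551.6, -122.0, 187.8]
tcp_rot: [[0.0, 0.994, 0.113], [-0.0, 0.113, -0.994], [-1.0, 0.0, 0.0]]
ft_force: [0.6, -1.1, -2.2]
finger_gap: 30.6
```

```bash
python3 plan.py 551.9 -120.8 190 6.7 1; python3 - <<'E'
from m import *
from bench import viewer
c=viewer.camera('wrist'); im=c['color'][:,:,::-1].copy()
a=np.radians(6.7); 
for y in(97.5,32.5,-32.5):
    for dx in(-22,22):
        for dy in(-22,22):
            X=(563.3+dx*np.cos(a)-(y+dy)*np.sin(a),-217.6+dx*np.sin(a)+(y+dy)*np.cos(a),26); cv2.circle(im,tuple(int(round(v)) for v in proj(c,X)),3,(255,0,255),1)
cv2.imwrite('pics/w2.png',im)
E
```

```text
t 6.82 pos [ 551.6 -122.   187.8] gap 30.6 F [ 0.6 -1.1 -2.2] turn/row [-0.0033  0.0002 -0.0004] shift/row(fixed axes) [-2.23  0.44 -1.21] in goal axes [-2.23  0.44 -1.2 ]
```

View pics/w2.png

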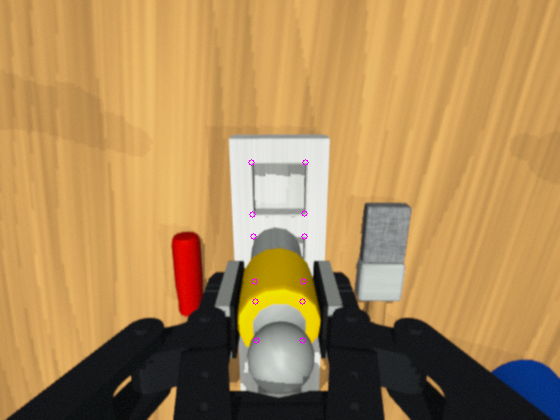

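Wrist view: the projected corners of the first well (252–305, 162–214) sit on the visible well's edges. The yellow punch is held straight, so I'll lower it.

Emit:
servo_tool:
  series:
    - [1, 12, 0.4, -1.2, 0, 0, 0]
    - [1, 12, 0, 0, 0, 0, 0]
    - [1, 12, 0, 0, 0, 0, 0]
    - [1, 12, 0, 0, 0, 0, 0]
    - [1, 12, 0, 0, 0, 0, 0]
    - [1, 12, 0, 0, 0, 0, 0]
    - [1, 12, 0, 0, 0, 0, 0]
    - [1, 12, 0, 0, 0, 0, 0]
    - [1, 12, 0, 0, 0, 0, 0]
    - [1, 8, 0, 0, 0, 0, 0]

```text
time_s: 7.7
eef_pos: [551.9, -119.4, 69.5]
tcp_rot: [[-0.001, 0.993, 0.114], [0.0, 0.114, -0.993], [-1.0, -0.001, -0.0]]
ft_force: [-0.1, 0.6, -2.4]
finger_gap: 30.6
```

Emit:
servo_tool:
  series:
    - [1, 1, 0, 0, 0, 0, 0]
    - [1, 1, 0, 0, 0, 0, 0]
    - [1, 1, 0, 0, 0, 0, 0]
    - [1, 1, 0, 0, 0, 0, 0]
    - [1, 1, 0, 0, 0, 0, 0]
    - [1, 1, 0, 0, 0, 0, 0]
    - [1, 0.5, 0, 0, 0, 0, 0]
    - [1, 0.5, 0, 0, 0, 0, 0]
    - [1, 0, 0, 0, 0, 0, 0]
    - [1, 0, 0, 0, 0, 0, 0]

```text
time_s: 8.53
eef_pos: [552.4, -119.6, 64.3]
tcp_rot: [[0.0, 0.994, 0.114], [-0.0, 0.114, -0.994], [-1.0, 0.0, 0.0]]
ft_force: [0.2, -0.2, -1.3]
finger_gap: 30.9
```

Emit:
servo_tool:
  series:
    - [1, 0.7, 0, 0, 0, 0, 0]
    - [1, 0.7, 0, 0, 0, 0, 0]
    - [1, 0.7, 0, 0, 0, 0, 0]
    - [1, 0.5, 0, 0, 0, 0, 0]
    - [1, 0, 0, 0, 0, 0, 0]
    - [1, 0, 0, 0, 0, 0, 0]
    - [1, 0, 0, 0, 0, 0, 0]
    - [1, 0, 0, 0, 0, 0, 0]
    - [1, 0, 0, 0, 0, 0, 0]
    - [1, 0, 0, 0, 0, 0, 0]

```text
time_s: 9.37
eef_pos: [552.4, -119.6, 61.7]
tcp_rot: [[0.0, 0.994, 0.114], [-0.0, 0.114, -0.994], [-1.0, 0.0, 0.0]]
ft_force: [-1.5, 0.4, -2.4]
finger_gap: 30.7
```

Emit:
servo_tool:
  series:
    - [1, 0.7, 0, 0, 0, 0, 0]
    - [1, 0.7, 0, 0, 0, 0, 0]
    - [1, 0.7, 0, 0, 0, 0, 0]
    - [1, 0.5, 0, 0, 0, 0, 0]
    - [1, 0, 0, 0, 0, 0, 0]
    - [1, 0, 0, 0, 0, 0, 0]
    - [1, 0, 0, 0, 0, 0, 0]
    - [1, 0, 0, 0, 0, 0, 0]
    - [1, 0, 0, 0, 0, 0, 0]
    - [1, 0, 0, 0, 0, 0, 0]

```text
time_s: 10.2
eef_pos: [552.5, -119.6, 60.1]
tcp_rot: [[0.0, 0.994, 0.114], [-0.001, 0.114, -0.994], [-1.0, 0.0, 0.001]]
ft_force: [-4.5, 0.3, 8.7]
finger_gap: 30.6
```

Contact felt at TCP z of about 60, where it was grasped. Releasing and rising.

Emit:
servo_tool:
  series:
    - [0, 0, 0, 0, 0, 0, 0]
    - [0, 0, 0, 0, 0, 0, 0]
    - [-0.5, 0, 0, 0, 0, 0, 0]
    - [-0.5, 0, 0, 0, 0, 0, 0]
    - [-0.5, 0, 0, 0, 0, 0, 0]
    - [-0.5, -5, 0, 0, 0, 0, 0]
    - [-1, -15, 0, 0, 0, 0, 0]
    - [-1, -30, 0, 0, 0, 0, 0]
    - [-1, -40, 0, 0, 0, 0, 0]
    - [-1, -30, 0, 0, 0, 0, 0]

```text
time_s: 11.03
eef_pos: [552.6, -119.3, 181.6]
tcp_rot: [[0.001, 0.993, 0.114], [0.0, 0.114, -0.993], [-1.0, 0.001, -0.0]]
ft_force: [0.9, 0.1, -1.0]
finger_gap: 85.3
```

```bash
python3 plan.py 599.9 205.7 182 12.6 14; python3 - <<'E'
from m import *
from bench import viewer
ims=[]
c=viewer.camera('top'); d=viewer.camera('side')
cv2.imwrite('pics/ts1.png',np.hstack([cv2.resize(c['color'][150:230,310:440],None,fx=3,fy=3),cv2.resize(d['color'][110:190,280:410],None,fx=3,fy=3)])[:,:,::-1])
E
```

```text
t 11.03 pos [ 552.6 -119.3  181.6] gap 85.3 F [ 0.9  0.1 -1. ] turn/row [-0.0075 -0.     -0.0001] shift/row(fixed axes) [-1.000e-02  6.010e+00 -2.267e+01] in goal axes [ -0.03   8.36 -21.92]
```

View pics/ts1.png

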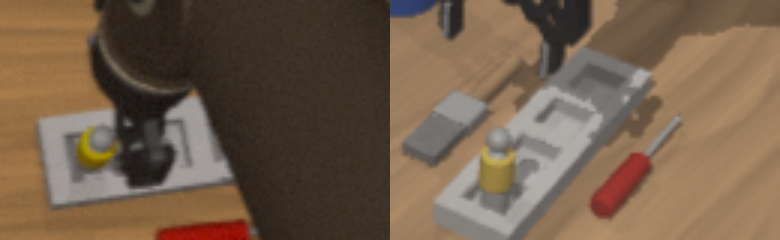

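Yellow stands upright in the leftmost aluminium well: sleeve at about (97,147) in the top half of the picture and (497,170) in the side half. Next is red.

Emit:
servo_tool:
  series:
    - [-1, 0, 10.1, -31.2, -0.0105, 0, 0]
    - [-1, 0, 10.1, -31.2, -0.0105, 0, 0]
    - [-1, 0, 10.1, -31.2, -0.0105, 0, 0]
    - [-1, 0, 10.1, -31.2, -0.0105, 0, 0]
    - [-1, 0, 10.1, -31.2, -0.0105, 0, 0]
    - [-1, 0, 10.1, -31.2, -0.0105, 0, 0]
    - [-1, 0, 10.1, -31.2, -0.0105, 0, 0]
    - [-1, 0, 10.1, -31.2, -0.0105, 0, 0]
    - [-1, 0, 10.1, -31.2, -0.0105, 0, 0]
    - [-1, 0, 10.1, -31.2, -0.0105, 0, 0]

```text
time_s: 11.97
eef_pos: [601.8, 205.8, 178.6]
tcp_rot: [[-0.001, 0.976, 0.218], [-0.0, 0.218, -0.976], [-1.0, -0.001, 0.0]]
ft_force: [0.5, -0.7, -0.2]
finger_gap: 85.3
```

```bash
python3 plan.py 600 206 58 12.6 10; python3 - <<'E'
from m import *
from bench import viewer
c=viewer.camera('wrist')
print([proj(c,(600,206,z)).round(0).tolist() for z in (74,100)], blobs(c,'red',(150,100,350,330),100))
E
```

```text
t 11.97 pos [601.8 205.8 178.6] gap 85.3 F [ 0.5 -0.7 -0.2] turn/row [-0.0001  0.      0.0001] shift/row(fixed axes) [12.06 -0.16 -0.06] in goal axes [12.06 -0.17 -0.06]
[[275.0, 213.0], [275.0, 227.0]] [(1303, [276.1, 202.2]), (713, [225.4, 192.7])]
```

Emit:
servo_tool:
  series:
    - [-1, 12, -0.1, 0, 0, 0, 0]
    - [-1, 12, -0.1, 0, 0, 0, 0]
    - [-1, 12, -0.1, 0, 0, 0, 0]
    - [-1, 12, -0.1, 0, 0, 0, 0]
    - [-1, 12, -0.1, 0, 0, 0, 0]
    - [-1, 12, -0.1, 0, 0, 0, 0]
    - [-1, 12, -0.1, 0, 0, 0, 0]
    - [-1, 12, -0.1, 0, 0, 0, 0]
    - [-1, 12, -0.1, 0, 0, 0, 0]
    - [-1, 12, -0.1, 0, 0, 0, 0]

```text
time_s: 12.85
eef_pos: [601.0, 204.1, 57.9]
tcp_rot: [[0.0, 0.976, 0.217], [0.0, 0.217, -0.976], [-1.0, 0.0, -0.0]]
ft_force: [0.6, 0.7, -0.2]
finger_gap: 85.2
```

Emit:
servo_tool:
  series:
    - [1, 0, 0, 0, 0, 0, 0]
    - [1, 0, 0, 0, 0, 0, 0]
    - [1, 0, 0, 0, 0, 0, 0]
    - [1, 0, 0, 0, 0, 0, 0]
    - [1, 0, 0, 0, 0, 0, 0]
    - [1, 0, 0, 0, 0, 0, 0]
    - [1, 0, 0, 0, 0, 0, 0]
    - [1, 0, 0, 0, 0, 0, 0]
    - [1, 0, 0, 0, 0, 0, 0]
    - [1, 0, 0, 0, 0, 0, 0]

```text
time_s: 13.68
eef_pos: [601.5, 204.4, 60.0]
tcp_rot: [[0.001, 0.976, 0.217], [0.0, 0.217, -0.976], [-1.0, 0.001, -0.0]]
ft_force: [-1.2, 0.0, 6.8]
finger_gap: 30.5
```

Emit:
servo_tool:
  series:
    - [1, -5, 0, 0, 0, 0, 0]
    - [1, -10, 0, 0, 0, 0, 0]
    - [1, -13, 0, 0, 0, 0, 0]
    - [1, -16, 0, 0, 0, 0, 0]
    - [1, -16, 0, 0, 0, 0, 0]
    - [1, -16, 0, 0, 0, 0, 0]
    - [1, -16, 0, 0, 0, 0, 0]
    - [1, -16, 0, 0, 0, 0, 0]
    - [1, -16, 0, 0, 0, 0, 0]
    - [1, -8, 0, 0, 0, 0, 0]

```text
time_s: 14.52
eef_pos: [601.7, 204.7, 194.4]
tcp_rot: [[0.003, 0.976, 0.217], [0.001, 0.217, -0.976], [-1.0, 0.003, -0.0]]
ft_force: [-0.4, -1.1, -0.6]
finger_gap: 30.3
```

```bash
python3 plan.py 559.5 -185.3 190 6.7 12
```

```text
t 14.52 pos [601.7 204.7 194.4] gap 30.3 F [-0.4 -1.1 -0.6] turn/row [ 0.0085 -0.0001 -0.0003] shift/row(fixed axes) [  0.32 -10.5   30.96] in goal axes [ 0.37 -7.29 31.87]
```

Emit:
servo_tool:
  series:
    - [1, 0.3, -8.9, 31.4, 0.0085, 0, 0]
    - [1, 0.3, -8.9, 31.4, 0.0085, 0, 0]
    - [1, 0.3, -8.9, 31.4, 0.0085, 0, 0]
    - [1, 0.3, -8.9, 31.4, 0.0085, 0, 0]
    - [1, 0.3, -8.9, 31.4, 0.0085, 0, 0]
    - [1, 0.3, -8.9, 31.4, 0.0085, 0, 0]
    - [1, 0.3, -8.9, 31.4, 0.0085, 0, 0]
    - [1, 0.3, -8.9, 31.4, 0.0085, 0, 0]
    - [1, 0.3, -8.9, 31.4, 0.0085, 0, 0]
    - [1, 0.3, -8.9, 31.4, 0.0085, 0, 0]

```text
time_s: 15.35
eef_pos: [569.5, -122.1, 188.6]
tcp_rot: [[0.0, 0.991, 0.133], [-0.0, 0.133, -0.991], [-1.0, 0.0, 0.0]]
ft_force: [1.0, 0.0, -0.7]
finger_gap: 30.8
```

Emit:
servo_tool:
  series:
    - [1, 0.3, -8.9, 31.4, 0.0085, 0, 0]
    - [1, 0.3, -8.9, 31.4, 0.0085, 0, 0]
    - [1, 0, 0, 0, 0, 0, 0]
    - [1, 0, 0, 0, 0, 0, 0]
    - [1, 0, 0, 0, 0, 0, 0]
    - [1, 0, 0, 0, 0, 0, 0]
    - [1, 0, 0, 0, 0, 0, 0]
    - [1, 0, 0, 0, 0, 0, 0]
    - [1, 0, 0, 0, 0, 0, 0]
    - [1, 0, 0, 0, 0, 0, 0]

```text
time_s: 16.18
eef_pos: [560.5, -184.6, 187.5]
tcp_rot: [[0.0, 0.993, 0.118], [-0.0, 0.118, -0.993], [-1.0, 0.0, 0.0]]
ft_force: [0.7, 0.4, -1.4]
finger_gap: 30.7
```

```bash
python3 plan.py 559.5 -185.8 60 6.7 1
```

```text
t 16.18 pos [ 560.5 -184.6  187.5] gap 30.7 F [ 0.7  0.4 -1.4] turn/row [ 0.0011  0.     -0.    ] shift/row(fixed axes) [127.54  -1.17   1.08] in goal axes [127.54  -1.17   1.09]
```

Emit:
servo_tool:
  series:
    - [1, 13, -1.2, 1.1, 0, 0, 0]
    - [1, 13, 0, 0, 0, 0, 0]
    - [1, 13, 0, 0, 0, 0, 0]
    - [1, 13, 0, 0, 0, 0, 0]
    - [1, 13, 0, 0, 0, 0, 0]
    - [1, 13, 0, 0, 0, 0, 0]
    - [1, 13, 0, 0, 0, 0, 0]
    - [1, 13, 0, 0, 0, 0, 0]
    - [1, 11, 0, 0, 0, 0, 0]
    - [1, 7, 0, 0, 0, 0, 0]

```text
time_s: 17.02
eef_pos: [558.7, -186.2, 63.6]
tcp_rot: [[-0.002, 0.993, 0.117], [0.001, 0.117, -0.993], [-1.0, -0.001, -0.001]]
ft_force: [-0.9, -0.3, -0.7]
finger_gap: 30.6
```

Emit:
servo_tool:
  series:
    - [1, 0.8, 0, 0, 0, 0, 0]
    - [1, 0.8, 0, 0, 0, 0, 0]
    - [1, 0.8, 0, 0, 0, 0, 0]
    - [1, 0.8, 0, 0, 0, 0, 0]
    - [1, 0.8, 0, 0, 0, 0, 0]
    - [1, 0.8, 0, 0, 0, 0, 0]
    - [1, 0.8, 0, 0, 0, 0, 0]
    - [1, 0.5, 0, 0, 0, 0, 0]
    - [1, 0, 0, 0, 0, 0, 0]
    - [1, 0, 0, 0, 0, 0, 0]

```text
time_s: 17.85
eef_pos: [559.5, -186.6, 60.0]
tcp_rot: [[0.001, 0.993, 0.117], [-0.0, 0.117, -0.993], [-1.0, 0.0, 0.001]]
ft_force: [-2.1, -0.4, 5.0]
finger_gap: 30.7
```

Contact (+5 N at z = 60). Releasing and going to green. From the tabs its well is at (586.7,270.5).

Emit:
servo_tool:
  series:
    - [0, 0, 0, 0, 0, 0, 0]
    - [0, 0, 0, 0, 0, 0, 0]
    - [-0.5, 0, 0, 0, 0, 0, 0]
    - [-0.5, 0, 0, 0, 0, 0, 0]
    - [-0.5, 0, 0, 0, 0, 0, 0]
    - [-0.5, -5, 0, 0, 0, 0, 0]
    - [-1, -15, 0, 0, 0, 0, 0]
    - [-1, -30, 0, 0, 0, 0, 0]
    - [-1, -40, 0, 0, 0, 0, 0]
    - [-1, -33, 0, 0, 0, 0, 0]

```text
time_s: 18.68
eef_pos: [559.3, -186.1, 184.6]
tcp_rot: [[0.0, 0.993, 0.117], [0.0, 0.117, -0.993], [-1.0, 0.0, -0.0]]
ft_force: [1.0, -0.3, -0.3]
finger_gap: 85.7
```

```bash
python3 plan.py 586.7 270.5 186 12.6 13
```

```text
t 18.68 pos [ 559.3 -186.1  184.6] gap 85.7 F [ 1.  -0.3 -0.3] turn/row [-0.0079 -0.     -0.    ] shift/row(fixed axes) [ -0.1    6.21 -34.63] in goal axes [ -0.11   9.72 -33.82]
```

Emit:
servo_tool:
  series:
    - [-1, 0, 8, -34.3, -0.008, 0, 0]
    - [-1, 0, 8, -34.3, -0.008, 0, 0]
    - [-1, 0, 8, -34.3, -0.008, 0, 0]
    - [-1, 0, 8, -34.3, -0.008, 0, 0]
    - [-1, 0, 8, -34.3, -0.008, 0, 0]
    - [-1, 0, 8, -34.3, -0.008, 0, 0]
    - [-1, 0, 8, -34.3, -0.008, 0, 0]
    - [-1, 0, 8, -34.3, -0.008, 0, 0]
    - [-1, 0, 8, -34.3, -0.008, 0, 0]
    - [-1, 0, 8, -34.3, -0.008, 0, 0]

```text
time_s: 19.52
eef_pos: [586.0, 166.3, 182.8]
tcp_rot: [[0.0, 0.981, 0.196], [-0.0, 0.196, -0.981], [-1.0, 0.0, 0.0]]
ft_force: [0.2, 0.2, 1.1]
finger_gap: 85.3
```

Emit:
servo_tool:
  series:
    - [-1, 0, 8, -34.3, -0.008, 0, 0]
    - [-1, 0, 8, -34.3, -0.008, 0, 0]
    - [-1, 0, 8, -34.3, -0.008, 0, 0]
    - [-1, 0, 0, 0, 0, 0, 0]
    - [-1, 0, 0, 0, 0, 0, 0]
    - [-1, 0, 0, 0, 0, 0, 0]
    - [-1, 0, 0, 0, 0, 0, 0]
    - [-1, 0, 0, 0, 0, 0, 0]
    - [-1, 0, 0, 0, 0, 0, 0]
    - [-1, 0, 0, 0, 0, 0, 0]

```text
time_s: 20.35
eef_pos: [589.0, 269.2, 182.5]
tcp_rot: [[0.0, 0.976, 0.218], [-0.0, 0.218, -0.976], [-1.0, 0.0, 0.0]]
ft_force: [-0.2, 1.6, -0.3]
finger_gap: 85.3
```

```bash
python3 plan.py 586.7 270.5 58 12.6 10; python3 - <<'E'
from m import *
from bench import viewer
c=viewer.camera('wrist'); im=c['color'][:,:,::-1].copy()
for z in(38,74,98-4): cv2.circle(im,tuple(int(round(v)) for v in proj(c,(586.7,270.5,z))),3,(255,0,255),1)
cv2.imwrite('pics/w3.png',im)
E
```

```text
t 20.35 pos [589.  269.2 182.5] gap 85.3 F [-0.2  1.6 -0.3] turn/row [-0.  0. -0.] shift/row(fixed axes) [12.45 -0.2  -0.18] in goal axes [12.45 -0.2  -0.17]
```

View pics/w3.png

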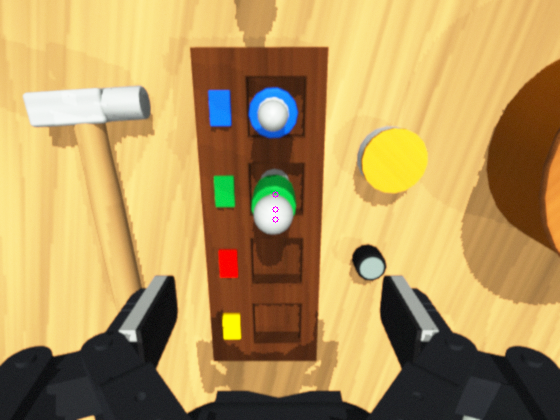

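Green (ball at 273,213) is under the marks. The yellow tin (394,160) is close to the right finger's path, so I'll descend with the jaws partly open.

Emit:
servo_tool:
  series:
    - [-0.5, 12.4, -0.2, -0.2, 0, 0, 0]
    - [-0.5, 12.4, -0.2, -0.2, 0, 0, 0]
    - [-0.5, 12.4, -0.2, -0.2, 0, 0, 0]
    - [-0.5, 12.4, -0.2, -0.2, 0, 0, 0]
    - [-0.5, 12.4, -0.2, -0.2, 0, 0, 0]
    - [-0.5, 12.4, -0.2, -0.2, 0, 0, 0]
    - [-0.5, 12.4, -0.2, -0.2, 0, 0, 0]
    - [-0.5, 12.4, -0.2, -0.2, 0, 0, 0]
    - [-0.5, 12.4, -0.2, -0.2, 0, 0, 0]
    - [-0.5, 12.4, -0.2, -0.2, 0, 0, 0]

```text
time_s: 21.23
eef_pos: [586.2, 271.9, 57.1]
tcp_rot: [[-0.0, 0.976, 0.219], [0.0, 0.219, -0.976], [-1.0, -0.0, -0.0]]
ft_force: [0.1, 0.7, -0.1]
finger_gap: 63.8
```

Emit:
servo_tool:
  series:
    - [1, 0, 0, 0, 0, 0, 0]
    - [1, 0, 0, 0, 0, 0, 0]
    - [1, 0, 0, 0, 0, 0, 0]
    - [1, 0, 0, 0, 0, 0, 0]
    - [1, 0, 0, 0, 0, 0, 0]
    - [1, 0, 0, 0, 0, 0, 0]
    - [1, 0, 0, 0, 0, 0, 0]
    - [1, 0, 0, 0, 0, 0, 0]
    - [1, 0, 0, 0, 0, 0, 0]
    - [1, 0, 0, 0, 0, 0, 0]

```text
time_s: 22.07
eef_pos: [586.5, 271.8, 58.7]
tcp_rot: [[0.0, 0.976, 0.219], [0.0, 0.219, -0.976], [-1.0, 0.0, 0.0]]
ft_force: [-0.6, -0.9, 0.9]
finger_gap: 30.4
```

Emit:
servo_tool:
  series:
    - [1, -5, 0, 0, 0, 0, 0]
    - [1, -10, 0, 0, 0, 0, 0]
    - [1, -13, 0, 0, 0, 0, 0]
    - [1, -16, 0, 0, 0, 0, 0]
    - [1, -16, 0, 0, 0, 0, 0]
    - [1, -16, 0, 0, 0, 0, 0]
    - [1, -16, 0, 0, 0, 0, 0]
    - [1, -16, 0, 0, 0, 0, 0]
    - [1, -16, 0, 0, 0, 0, 0]
    - [1, -8, 0, 0, 0, 0, 0]

```text
time_s: 22.9
eef_pos: [587.0, 272.6, 194.1]
tcp_rot: [[0.004, 0.976, 0.219], [0.002, 0.219, -0.976], [-1.0, 0.004, -0.001]]
ft_force: [-0.0, 0.5, -2.2]
finger_gap: 30.5
```

```bash
python3 plan.py 567.1 -249.9 190 6.7 15
```

```text
t 22.9 pos [587.  272.6 194.1] gap 30.5 F [-0.   0.5 -2.2] turn/row [ 0.0069 -0.0001 -0.0003] shift/row(fixed axes) [ 0.2  -8.94 33.7 ] in goal axes [ 0.27 -5.38 34.44]
```

Emit:
servo_tool:
  series:
    - [1, 0.2, -7.2, 34.1, 0.007, 0, 0]
    - [1, 0.2, -7.2, 34.1, 0.007, 0, 0]
    - [1, 0.2, -7.2, 34.1, 0.007, 0, 0]
    - [1, 0.2, -7.2, 34.1, 0.007, 0, 0]
    - [1, 0.2, -7.2, 34.1, 0.007, 0, 0]
    - [1, 0.2, -7.2, 34.1, 0.007, 0, 0]
    - [1, 0.2, -7.2, 34.1, 0.007, 0, 0]
    - [1, 0.2, -7.2, 34.1, 0.007, 0, 0]
    - [1, 0.2, -7.2, 34.1, 0.007, 0, 0]
    - [1, 0.2, -7.2, 34.1, 0.007, 0, 0]

```text
time_s: 23.73
eef_pos: [579.5, -78.1, 189.1]
tcp_rot: [[0.001, 0.989, 0.15], [-0.0, 0.15, -0.989], [-1.0, 0.001, 0.0]]
ft_force: [0.3, -0.2, -1.9]
finger_gap: 30.9
```

Emit:
servo_tool:
  series:
    - [1, 0.2, -7.2, 34.1, 0.007, 0, 0]
    - [1, 0.2, -7.2, 34.1, 0.007, 0, 0]
    - [1, 0.2, -7.2, 34.1, 0.007, 0, 0]
    - [1, 0.2, -7.2, 34.1, 0.007, 0, 0]
    - [1, 0.2, -7.2, 34.1, 0.007, 0, 0]
    - [1, 0, 0, 0, 0, 0, 0]
    - [1, 0, 0, 0, 0, 0, 0]
    - [1, 0, 0, 0, 0, 0, 0]
    - [1, 0, 0, 0, 0, 0, 0]
    - [1, 0, 0, 0, 0, 0, 0]

```text
time_s: 24.57
eef_pos: [567.9, -248.6, 187.7]
tcp_rot: [[0.0, 0.993, 0.118], [0.0, 0.118, -0.993], [-1.0, 0.0, -0.0]]
ft_force: [0.9, 0.2, -1.1]
finger_gap: 30.6
```

```bash
python3 plan.py 567.1 -249.9 60 6.7 1
```

```text
t 24.57 pos [ 567.9 -248.6  187.7] gap 30.6 F [ 0.9  0.2 -1.1] turn/row [ 0.0015 -0.0004 -0.0004] shift/row(fixed axes) [127.72  -0.96   1.25] in goal axes [127.72  -0.9    1.21]
```

Emit:
servo_tool:
  series:
    - [1, 13, -1, 1.2, 0, 0, 0]
    - [1, 13, 0, 0, 0, 0, 0]
    - [1, 13, 0, 0, 0, 0, 0]
    - [1, 13, 0, 0, 0, 0, 0]
    - [1, 13, 0, 0, 0, 0, 0]
    - [1, 13, 0, 0, 0, 0, 0]
    - [1, 13, 0, 0, 0, 0, 0]
    - [1, 13, 0, 0, 0, 0, 0]
    - [1, 11, 0, 0, 0, 0, 0]
    - [1, 8, 0, 0, 0, 0, 0]

```text
time_s: 25.4
eef_pos: [566.1, -251.5, 62.6]
tcp_rot: [[-0.001, 0.993, 0.116], [0.001, 0.116, -0.993], [-1.0, -0.001, -0.001]]
ft_force: [-0.1, -0.4, -2.7]
finger_gap: 30.6
```

Emit:
servo_tool:
  series:
    - [1, 0.8, 0, 0, 0, 0, 0]
    - [1, 0.8, 0, 0, 0, 0, 0]
    - [1, 0.8, 0, 0, 0, 0, 0]
    - [1, 0.8, 0, 0, 0, 0, 0]
    - [1, 0.8, 0, 0, 0, 0, 0]
    - [1, 0.8, 0, 0, 0, 0, 0]
    - [1, 0.5, 0, 0, 0, 0, 0]
    - [1, 0, 0, 0, 0, 0, 0]
    - [1, 0, 0, 0, 0, 0, 0]
    - [1, 0, 0, 0, 0, 0, 0]

```text
time_s: 26.23
eef_pos: [566.6, -251.7, 59.2]
tcp_rot: [[0.0, 0.993, 0.116], [-0.0, 0.116, -0.993], [-1.0, 0.0, 0.0]]
ft_force: [-0.3, 0.9, -1.1]
finger_gap: 30.5
```

Emit:
servo_tool:
  series:
    - [1, 0.7, 0, 0, 0, 0, 0]
    - [1, 0.7, 0, 0, 0, 0, 0]
    - [1, 0.6, 0, 0, 0, 0, 0]
    - [1, 0, 0, 0, 0, 0, 0]
    - [1, 0, 0, 0, 0, 0, 0]
    - [1, 0, 0, 0, 0, 0, 0]
    - [1, 0, 0, 0, 0, 0, 0]
    - [1, 0, 0, 0, 0, 0, 0]
    - [1, 0, 0, 0, 0, 0, 0]
    - [1, 0, 0, 0, 0, 0, 0]

```text
time_s: 27.07
eef_pos: [566.7, -251.8, 58.5]
tcp_rot: [[0.0, 0.993, 0.116], [-0.001, 0.116, -0.993], [-1.0, 0.0, 0.001]]
ft_force: [-4.0, 1.3, 10.2]
finger_gap: 30.7
```

Seated (+10 N). Releasing and going to blue at (572.2,334.8).

Emit:
servo_tool:
  series:
    - [0, 0, 0, 0, 0, 0, 0]
    - [0, 0, 0, 0, 0, 0, 0]
    - [-0.5, 0, 0, 0, 0, 0, 0]
    - [-0.5, 0, 0, 0, 0, 0, 0]
    - [-0.5, 0, 0, 0, 0, 0, 0]
    - [-0.5, -5, 0, 0, 0, 0, 0]
    - [-1, -15, 0, 0, 0, 0, 0]
    - [-1, -30, 0, 0, 0, 0, 0]
    - [-1, -40, 0, 0, 0, 0, 0]
    - [-1, -36, 0, 0, 0, 0, 0]

```text
time_s: 27.9
eef_pos: [566.3, -251.3, 184.7]
tcp_rot: [[-0.001, 0.993, 0.116], [0.001, 0.116, -0.993], [-1.0, -0.001, -0.001]]
ft_force: [2.1, -0.2, -0.5]
finger_gap: 85.4
```

```bash
python3 plan.py 572.2 334.8 186 12.6 17
```

```text
t 27.9 pos [ 566.3 -251.3  184.7] gap 85.4 F [ 2.1 -0.2 -0.5] turn/row [-0.0061 -0.0001  0.    ] shift/row(fixed axes) [ -0.05   4.35 -34.2 ] in goal axes [ -0.08   7.86 -33.57]
```

Emit:
servo_tool:
  series:
    - [-1, 0, 6, -33.9, -0.006, 0, 0]
    - [-1, 0, 6, -33.9, -0.006, 0, 0]
    - [-1, 0, 6, -33.9, -0.006, 0, 0]
    - [-1, 0, 6, -33.9, -0.006, 0, 0]
    - [-1, 0, 6, -33.9, -0.006, 0, 0]
    - [-1, 0, 6, -33.9, -0.006, 0, 0]
    - [-1, 0, 6, -33.9, -0.006, 0, 0]
    - [-1, 0, 6, -33.9, -0.006, 0, 0]
    - [-1, 0, 6, -33.9, -0.006, 0, 0]
    - [-1, 0, 6, -33.9, -0.006, 0, 0]

```text
time_s: 28.73
eef_pos: [577.5, 94.0, 183.5]
tcp_rot: [[0.0, 0.985, 0.175], [-0.0, 0.175, -0.985], [-1.0, 0.0, 0.0]]
ft_force: [0.6, 0.2, -0.4]
finger_gap: 85.1
```

Emit:
servo_tool:
  series:
    - [-1, 0, 6, -33.9, -0.006, 0, 0]
    - [-1, 0, 6, -33.9, -0.006, 0, 0]
    - [-1, 0, 6, -33.9, -0.006, 0, 0]
    - [-1, 0, 6, -33.9, -0.006, 0, 0]
    - [-1, 0, 6, -33.9, -0.006, 0, 0]
    - [-1, 0, 6, -33.9, -0.006, 0, 0]
    - [-1, 0, 6, -33.9, -0.006, 0, 0]
    - [-0.5, 0, 0, 0, 0, 0, 0]
    - [-0.5, 0, 0, 0, 0, 0, 0]
    - [-0.5, 0, 0, 0, 0, 0, 0]

```text
time_s: 29.57
eef_pos: [573.1, 332.9, 183.0]
tcp_rot: [[-0.0, 0.976, 0.217], [-0.001, 0.217, -0.976], [-1.0, -0.0, 0.001]]
ft_force: [-0.6, -0.4, 0.4]
finger_gap: 63.9
```

```bash
python3 plan.py 572.2 334.8 57 12.6 10; python3 - <<'E'
from m import *
from bench import viewer
c=viewer.camera('wrist'); im=c['color'][:,:,::-1].copy()
for z in(38,74,95): cv2.circle(im,tuple(int(round(v)) for v in proj(c,(572.2,334.8,z))),3,(255,0,255),1)
cv2.imwrite('pics/w4.png',im)
E
```

```text
t 29.57 pos [573.1 332.9 183. ] gap 63.9 F [-0.6 -0.4  0.4] turn/row [-0.0002  0.0001  0.    ] shift/row(fixed axes) [12.6  -0.04 -0.22] in goal axes [12.6  -0.05 -0.21]
```

View pics/w4.png

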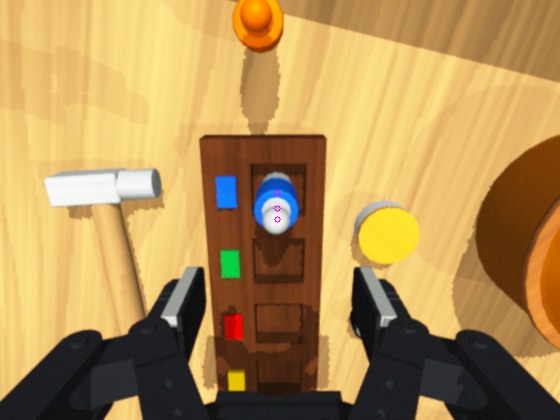

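Blue (ball at 277,218) is under the marks. The orange look-alike (258,22) is well clear.

Emit:
servo_tool:
  series:
    - [-0.5, 12.5, 0, -0.2, 0, 0, 0]
    - [-0.5, 12.5, 0, -0.2, 0, 0, 0]
    - [-0.5, 12.5, 0, -0.2, 0, 0, 0]
    - [-0.5, 12.5, 0, -0.2, 0, 0, 0]
    - [-0.5, 12.5, 0, -0.2, 0, 0, 0]
    - [-0.5, 12.5, 0, -0.2, 0, 0, 0]
    - [-0.5, 12.5, 0, -0.2, 0, 0, 0]
    - [-0.5, 12.5, 0, -0.2, 0, 0, 0]
    - [-0.5, 12.5, 0, -0.2, 0, 0, 0]
    - [-0.5, 12.5, 0, -0.2, 0, 0, 0]

```text
time_s: 30.45
eef_pos: [572.6, 335.3, 56.7]
tcp_rot: [[-0.0, 0.976, 0.216], [-0.0, 0.216, -0.976], [-1.0, -0.0, 0.0]]
ft_force: [0.1, -0.5, 1.2]
finger_gap: 63.9
```

Emit:
servo_tool:
  series:
    - [1, 0, 0, 0, 0, 0, 0]
    - [1, 0, 0, 0, 0, 0, 0]
    - [1, 0, 0, 0, 0, 0, 0]
    - [1, 0, 0, 0, 0, 0, 0]
    - [1, 0, 0, 0, 0, 0, 0]
    - [1, 0, 0, 0, 0, 0, 0]
    - [1, 0, 0, 0, 0, 0, 0]
    - [1, 0, 0, 0, 0, 0, 0]
    - [1, 0, 0, 0, 0, 0, 0]
    - [1, 0, 0, 0, 0, 0, 0]

```text
time_s: 31.28
eef_pos: [572.8, 335.3, 58.4]
tcp_rot: [[0.0, 0.976, 0.216], [0.0, 0.216, -0.976], [-1.0, 0.0, 0.0]]
ft_force: [-0.4, -0.6, 2.6]
finger_gap: 30.4
```

Emit:
servo_tool:
  series:
    - [1, -5, 0, 0, 0, 0, 0]
    - [1, -10, 0, 0, 0, 0, 0]
    - [1, -13, 0, 0, 0, 0, 0]
    - [1, -16, 0, 0, 0, 0, 0]
    - [1, -16, 0, 0, 0, 0, 0]
    - [1, -16, 0, 0, 0, 0, 0]
    - [1, -16, 0, 0, 0, 0, 0]
    - [1, -16, 0, 0, 0, 0, 0]
    - [1, -16, 0, 0, 0, 0, 0]
    - [1, -8, 0, 0, 0, 0, 0]

```text
time_s: 32.12
eef_pos: [573.3, 336.1, 193.8]
tcp_rot: [[0.003, 0.976, 0.216], [0.002, 0.216, -0.976], [-1.0, 0.004, -0.001]]
ft_force: [0.5, -0.6, -0.8]
finger_gap: 30.8
```

```bash
python3 plan.py 574.7 -314.4 190 6.7 18
```

```text
t 32.12 pos [573.3 336.1 193.8] gap 30.8 F [ 0.5 -0.6 -0.8] turn/row [ 0.0056 -0.0001 -0.0002] shift/row(fixed axes) [ 0.13 -7.75 35.3 ] in goal axes [ 0.21 -4.14 35.9 ]
```

Emit:
servo_tool:
  series:
    - [1, 0.1, -6, 35.6, 0.0055, 0, 0]
    - [1, 0.1, -6, 35.6, 0.0055, 0, 0]
    - [1, 0.1, -6, 35.6, 0.0055, 0, 0]
    - [1, 0.1, -6, 35.6, 0.0055, 0, 0]
    - [1, 0.1, -6, 35.6, 0.0055, 0, 0]
    - [1, 0.1, -6, 35.6, 0.0055, 0, 0]
    - [1, 0.1, -6, 35.6, 0.0055, 0, 0]
    - [1, 0.1, -6, 35.6, 0.0055, 0, 0]
    - [1, 0.1, -6, 35.6, 0.0055, 0, 0]
    - [1, 0.1, -6, 35.6, 0.0055, 0, 0]

```text
time_s: 32.95
eef_pos: [581.9, -27.3, 189.9]
tcp_rot: [[0.001, 0.987, 0.162], [-0.0, 0.162, -0.987], [-1.0, 0.001, 0.0]]
ft_force: [0.2, -0.1, -1.7]
finger_gap: 30.5
```

Emit:
servo_tool:
  series:
    - [1, 0.1, -6, 35.6, 0.0055, 0, 0]
    - [1, 0.1, -6, 35.6, 0.0055, 0, 0]
    - [1, 0.1, -6, 35.6, 0.0055, 0, 0]
    - [1, 0.1, -6, 35.6, 0.0055, 0, 0]
    - [1, 0.1, -6, 35.6, 0.0055, 0, 0]
    - [1, 0.1, -6, 35.6, 0.0055, 0, 0]
    - [1, 0.1, -6, 35.6, 0.0055, 0, 0]
    - [1, 0.1, -6, 35.6, 0.0055, 0, 0]
    - [1, 0, 0, 0, 0, 0, 0]
    - [1, 0, 0, 0, 0, 0, 0]

```text
time_s: 33.78
eef_pos: [574.3, -317.5, 188.2]
tcp_rot: [[-0.0, 0.994, 0.114], [-0.001, 0.114, -0.994], [-1.0, -0.001, 0.001]]
ft_force: [0.8, 1.5, -2.3]
finger_gap: 30.6
```

Emit:
servo_tool:
  series:
    - [1, 0, 0, 0, 0, 0, 0]
    - [1, 0, 0, 0, 0, 0, 0]
    - [1, 0, 0, 0, 0, 0, 0]
    - [1, 0, 0, 0, 0, 0, 0]
    - [1, 0, 0, 0, 0, 0, 0]
    - [1, 0, 0, 0, 0, 0, 0]
    - [1, 0, 0, 0, 0, 0, 0]
    - [1, 0, 0, 0, 0, 0, 0]
    - [1, 0, 0, 0, 0, 0, 0]
    - [1, 0, 0, 0, 0, 0, 0]

```text
time_s: 34.62
eef_pos: [575.4, -314.3, 188.3]
tcp_rot: [[-0.0, 0.993, 0.119], [-0.0, 0.119, -0.993], [-1.0, -0.0, 0.0]]
ft_force: [-0.1, 0.9, -1.4]
finger_gap: 30.7
```

```bash
python3 plan.py 574.7 -314.4 60 6.7 1
```

```text
t 34.62 pos [ 575.4 -314.3  188.3] gap 30.7 F [-0.1  0.9 -1.4] turn/row [0.0021 0.     0.    ] shift/row(fixed axes) [ 1.2827e+02 -7.4000e-01 -3.0000e-02] in goal axes [ 1.2827e+02 -7.4000e-01 -3.0000e-02]
```

Emit:
servo_tool:
  series:
    - [1, 13, -0.5, 0, 0, 0, 0]
    - [1, 13, 0, 0, 0, 0, 0]
    - [1, 13, 0, 0, 0, 0, 0]
    - [1, 13, 0, 0, 0, 0, 0]
    - [1, 13, 0, 0, 0, 0, 0]
    - [1, 13, 0, 0, 0, 0, 0]
    - [1, 13, 0, 0, 0, 0, 0]
    - [1, 13, 0, 0, 0, 0, 0]
    - [1, 12, 0, 0, 0, 0, 0]
    - [1, 8, 0, 0, 0, 0, 0]

```text
time_s: 35.45
eef_pos: [574.4, -314.2, 62.3]
tcp_rot: [[-0.001, 0.993, 0.119], [0.001, 0.119, -0.993], [-1.0, -0.001, -0.001]]
ft_force: [-0.4, -1.2, -0.4]
finger_gap: 30.8
```

Emit:
servo_tool:
  series:
    - [1, 0.8, 0, 0, 0, 0, 0]
    - [1, 0.8, 0, 0, 0, 0, 0]
    - [1, 0.8, 0, 0, 0, 0, 0]
    - [1, 0.8, 0, 0, 0, 0, 0]
    - [1, 0.8, 0, 0, 0, 0, 0]
    - [1, 0.8, 0, 0, 0, 0, 0]
    - [1, 0.8, 0, 0, 0, 0, 0]
    - [1, 0.5, 0, 0, 0, 0, 0]
    - [1, 0, 0, 0, 0, 0, 0]
    - [1, 0, 0, 0, 0, 0, 0]

```text
time_s: 36.28
eef_pos: [575.0, -314.5, 58.4]
tcp_rot: [[0.0, 0.993, 0.119], [-0.0, 0.119, -0.993], [-1.0, 0.0, 0.0]]
ft_force: [-0.2, -0.1, -0.1]
finger_gap: 30.4
```

Emit:
servo_tool:
  series:
    - [1, 0.7, 0, 0, 0, 0, 0]
    - [1, 0.6, 0, 0, 0, 0, 0]
    - [1, 0, 0, 0, 0, 0, 0]
    - [1, 0, 0, 0, 0, 0, 0]
    - [1, 0, 0, 0, 0, 0, 0]
    - [1, 0, 0, 0, 0, 0, 0]
    - [1, 0, 0, 0, 0, 0, 0]
    - [1, 0, 0, 0, 0, 0, 0]
    - [1, 0, 0, 0, 0, 0, 0]
    - [1, 0, 0, 0, 0, 0, 0]

```text
time_s: 37.12
eef_pos: [575.1, -314.5, 58.3]
tcp_rot: [[0.0, 0.993, 0.119], [-0.001, 0.119, -0.993], [-1.0, 0.0, 0.001]]
ft_force: [-3.5, 1.8, 10.0]
finger_gap: 30.7
```

Seated. Releasing, rising and backing off toward the robot so the cameras can see.

Emit:
servo_tool:
  series:
    - [0, 0, 0, 0, 0, 0, 0]
    - [0, 0, 0, 0, 0, 0, 0]
    - [-0.5, 0, 0, 0, 0, 0, 0]
    - [-0.5, 0, 0, 0, 0, 0, 0]
    - [-0.5, 0, 0, 0, 0, 0, 0]
    - [-0.5, -5, 0, 0, 0, 0, 0]
    - [-1, -15, 0, 0, 0, 0, 0]
    - [-1, -30, 0, 0, 0, 0, 0]
    - [-1, -40, 0, 0, 0, 0, 0]
    - [-1, -36, 0, 0, 0, 0, 0]

```text
time_s: 37.95
eef_pos: [574.7, -314.0, 184.5]
tcp_rot: [[-0.001, 0.993, 0.119], [0.001, 0.119, -0.993], [-1.0, -0.0, -0.001]]
ft_force: [1.0, -1.3, 0.4]
finger_gap: 85.4
```

Emit:
servo_tool:
  series:
    - [-1, -10, -20, 20, 0, 0, 0]
    - [-1, -5, -25, 25, 0, 0, 0]
    - [-1, 0, -25, 25, 0, 0, 0]
    - [-1, 0, -25, 25, 0, 0, 0]
    - [-1, 0, -25, 25, 0, 0, 0]
    - [-1, 0, -25, 25, 0, 0, 0]
    - [-1, 0, -20, 25, 0, 0, 0]
    - [-1, 0, -10, 15, 0, 0, 0]
    - [-1, 0, 0, 0, 0, 0, 0]
    - [-1, 0, 0, 0, 0, 0, 0]

```text
time_s: 38.78
eef_pos: [422.1, -519.9, 197.9]
tcp_rot: [[-0.0, 0.993, 0.116], [0.0, 0.116, -0.993], [-1.0, -0.0, -0.0]]
ft_force: [0.4, -0.3, -0.2]
finger_gap: 85.3
```

```bash
python3 - <<'E'
from loc import *
from bench import viewer
c=viewer.camera('top'); d=viewer.camera('side')
for k in HUE:
    A=[b for b in blobs(c,k,(318,165,440,222),15)]; B=[b for b in blobs(d,k,(285,115,380,195),15)]
    if A and B:
        p,z=punch(c,d,A[0][1],B[0][1]); a=np.radians(6.7); r=p-[563.3,-217.6]
        print(k,A[0],B[0],p.round(1),'rack',(r@[np.cos(a),np.sin(a)]).round(1),(r@[-np.sin(a),np.cos(a)]).round(1),np.round(z,0))
    else: print(k,A,B)
cv2.imwrite('pics/ts2.png',np.hstack([cv2.resize(c['color'][140:240,310:440],None,fx=3,fy=3),cv2.resize(d['color'][100:200,270:400],None,fx=3,fy=3)])[:,:,::-1])
E
```

```text
red (94, [365.5, 196.6]) (204, [356.3, 171.3]) [371.6 -20.4] rack -167.4 218.2 [791. 214.]
blue (93, [414.1, 189.4]) (99, [349.6, 129.4]) [ 575.1 -317.2] rack 0.1 -100.3 [42. 52.]
yellow (79, [340.5, 200.4]) (114, [314.9, 166.8]) [ 551.5 -120.1] rack -0.3 98.2 [36. 53.]
green [(66, [389.2, 194.1])] []
```

View pics/ts2.png

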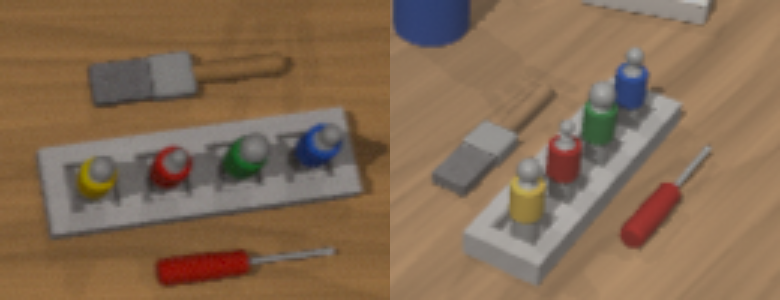

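All four stand upright in the wells in the order yellow, red, green, blue from left to right, mirrored from the start. The odd red number came from matching the screwdriver in the side view. The gripper is clear, so I'm handing in.

```bash
python3 -c "
from bench import bot
print(bot.hand_in())"
```

```text
the job is handed in; nothing more can be done
None
```

I moved all four punches into the aluminium rack in reverse order. From the robot's left it now holds yellow, red, green, blue; the bench rack held blue, green, red, yellow. I handed the job in at about 39 s of robot time.

**Seating:** each punch was lowered until I felt contact (5–10 N upward) at about its grasp height. Then I released it and backed the gripper clear.

**Last checks:**
- The final top and side pictures show all four upright, one per well.
- Yellow measured 0.7 mm and blue 2.8 mm from the well centre along the row. Both were within 0.3 mm across it.
- The same measurement failed for red and green. The side-view mask picked the red screwdriver instead of the red punch, and the green mask found nothing there. For these two I relied on the tool position when I lowered each one (1–2 mm from the well centre) and the pictures.
- The hand-in reported no verdict.

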